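# Load a port plate into the leak-test stand and seat the probe

### The job

Load the leak-test stand: push the dark port plate flat along the bench, under the stand's low bridge, until it is fully home against the end stop, then press the black knob on the bridge right down so that the test probe seats in the plate's port. Push and press only, with the fingertips or the outside of the fingers: grasp, lift or tip nothing, and leave the loose fittings around it where they are.

Things in the scene. Friction and masses are not known exactly. Their poses are not given: they have to be found in the camera images.
- port_plate: Loose dark metal plate flat on the bench in front of the stand's mouth, askew by up to 0.35 rad. 100 (x) by 88 (y) by 14 (z) mm, corners rounded 10 mm in plan, 0.25 to 0.5 kg. Origin: centre of its underside; z up. Its +x end, the one nearer the large port, goes in first; the -x end face (x = -50 mm) is the face to push, low down. Two 9 mm mounting holes are near the -x end.
- port (a point): Centre of the mouth of the plate's blind test port, 16 mm wide and 11 mm deep, on the plate's top face: on its middle line, 20 mm from the plate's origin towards +x, 14 mm above its underside.
- test_stand: Fixed aluminium stand on the bench. Origin: on the bench, straight under the probe; z up; +x: the direction in which the plate is pushed in. Two guide rails 18 mm high, inner faces at y = +45 and -45 mm, from x = -44 mm to the end stop; no floor between them, the plate slides on the bench. Feet reach 69 mm and a brass air inlet (on the -y side) 77 mm from the middle line.
- mouth (a point): Middle of the channel's mouth, on the bench, at x = -64 mm of the stand, y = 0. Here the short lead-ins in front of the rails have flared out to about 57 mm either side of the middle line. The axes are the stand's. The plate starts with its leading end 40 to 75 mm short of this point and up to 18 mm to one side.
- bridge (a point): Middle of the underside of the grey bridge, at x = 0, y = 0 of the stand, 18 mm above the bench: 4 mm of headroom over the plate. The bridge runs across the rails, x = -18 to 18 mm, y = -55 to 55 mm, its top 34 mm above the bench, with a 30 mm wide steel bush to 46 mm in the middle.
- stop_face (a point): Middle of the end stop's face, on the bench, at x = +30 mm of the stand; the stop is a bar 14 mm high. The fully home plate touches it: its origin is then at x = -20 mm, y = 0 of the stand, its x axis along the stand's, its port under the probe, and its -x end face at x = -70 mm, still out in front of the lead-ins.
- test_probe (a joint): Travel of the test probe straight down in the bridge, in m: 0 is up (nose just inside the bridge, clear of the plate), 0.012 is right down (nose 7.5 mm deep in the port, if the plate is home; over a misplaced plate it is stopped at about 0.004). It moves against a steady friction of about 4 N, has no spring and stays where it is left.
- knob_top (a point): Centre of the slightly domed top of the probe's black round knob, 34 mm across, to be pressed down; it is 73 mm above the bench when up, 61 mm when down.
- hex_adapter: Loose steel hex adapter, 24 x 27 x 36 mm, standing 35 mm or more beyond the end stop. Origin: centre of its underside. A bystander.
- union: Loose knurled steel union, 34 x 34 x 44 mm, standing beside the rail on the stand's -y side (away from the robot), near the mouth. Origin: centre of its underside. A bystander.
- round_adapter: Loose stepped round steel adapter, 40 mm across and 26 mm high, standing 35 mm or more beyond the end stop, on the side away from the robot. Origin: centre of its underside. A bystander.
- domed_plug: Loose domed steel plug, 27 mm across and 15 mm high, lying beside the stand on its -y side (away from the robot). Origin: centre of its underside. A bystander.
- tall_port (a point): Top of the nearest of the bench's fixed pressure ports, 232 mm high, 35 mm thick. Keep clear: others as tall at x, y = 0.58, 0.32 and 0.56, -0.38 m, two gauges 260 mm high at 0.48, -0.29 and 0.48, -0.47, a row 103 mm high at x = 0.45 to 0.53 m. Travel with the fingertips above 300 mm. The console's lip hangs over the bench from x = 0.80 m on, 339 mm up.
Things that resemble listed ones, but are neither listed nor needed, are in the scene too. Several things have the shape of the port_plate; the one meant has the colours described above.

How it is judged:
On the way, in this order (a step that is already met when the one before it is completed fails the run):
1. the plate lies flat and fully home under the bridge, with the probe still up (x of port_plate in the frame of test_stand above -0.0225 m and horizontal distance between port and test_stand below 0.003 m and angle between the x axis of port_plate and the x axis of test_stand, either way round below 0.05 rad and value of joint test_probe below 0.003 m), for 0.2 s.
2. the probe is pressed right down into the port (value of joint test_probe above 0.0105 m), for 0.2 s.
At the end, for the whole second after the job is handed in: The plate lies flat and at rest on the bench, fully home: its end within 2.5 mm of the end stop, its port within 3 mm of the probe's axis, within 0.05 rad of straight; the probe is down to within 1.5 mm of its full travel of 12 mm (x of port_plate in the frame of test_stand above -0.0225 m and horizontal distance between port and test_stand below 0.003 m and angle between the x axis of port_plate and the x axis of test_stand, either way round below 0.05 rad and height (world z) of port_plate below 0.002 m and angle between port_plate's own z axis and vertical below 0.03 rad and linear speed of port_plate below 0.01 m/s and value of joint test_probe above 0.0105 m); the robot touches nothing.
It fails at once if the plate is lifted off the bench (its middle more than 6 mm) (height (world z) of port_plate above 0.006 m).
It fails at once if the plate is tipped (more than 0.1 rad) (angle between port_plate's own z axis and vertical above 0.1 rad).
It fails at once if a bystander is moved (more than 15 mm) (distance of any of hex_adapter, domed_plug, union, round_adapter from where it was at the start of the episode above 0.015 m).
It also fails if it takes over 54 s, if anything falls off the work surface, if the arm or the gripper's body presses on something with over 40 N, if the wrist force passes 120 N, or if a joint passes its speed limit or range.

### The arm

A 7-joint arm with a two-finger parallel gripper is mounted at the origin on a cart in front of the work surface, level with it; the furniture and walls round the work are solid. World frame = base frame: x ahead of the robot, y to its left, z up, the work surface at z = 0. Lengths are in m, angles in rad, forces in N, time in s.
With the tool pointing down it reaches from about 0.425 to 0.925 m from the base axis. Payload 6.8 kg.
Tool frame: the origin (TCP) lies midway between the tips of the shut fingers; the grasp point (between the pads) lies r.grip_point_offset behind it (r.grip_point_offset is the distance from the TCP to the grasp point, in m); z points along the fingers, y is the line along which they close (so a half turn about z gives the same grasp; the last joint's range is limited). The gripper opens to 85 mm and grips with 20 to 120 N. Pads are 22 mm wide; open, the fingers measure 114 mm over their backs; the gripper's body (76 mm by 85 mm) begins 54 mm behind the grasp point. The pads swing forward as they close: fully open they stand 13 mm farther back than shut.
Start: joints at [-1.395, 0.477, 0.022, 1.555, -0.011, 1.109, -0.083], TCP at [0.189, 0.648, 0.211] pointing down, gripper open.
Joint ranges: [-2.96, 2.96], [-0.34, 2.1], [-1.41, 1.46], [0.24, 2.44], [-1.37, 4.51], [0.17, 1.92], [-2.96, 2.96]. Speed limits (rad/s): [2.39, 2.39, 3.14, 3.14, 3.14, 3.14, 3.14].

### API

Orientations are given as a rotation vector (axis times angle).
In Python, from bench import r gives the robot as it stands. The module is installed in compiled form; this text tells all that it offers.
- The arm moves only by the shell command python3 -m crank 'ROWS' [FORCE]. ROWS is JSON, a list of rows, each a list of 5 numbers: the shift along the world's x, y, z in units of 200 mm (1.0 is 200 mm), then the turn about the world's z in units of 45 degrees (1.0 is 45 degrees), then the opening, from -1 (shut) to 1 (fully open). In form: [[dx, dy, dz, turn, jaw], ...]. A call has 1 to 8 rows; each row shifts and turns the commanded pose from where the row before left it; what a row does not reach is not made up. A row lasts 1/12 s, in which the tool goes at most 41.7 mm and 7.16 degrees, less where a joint would pass 70% of its speed; a pose out of reach is approached as far as the arm can. A call with a number of a shift or a turn outside -1 to 1 is refused whole. A call with a gripper value outside its range is refused whole. The fingers move at their own pace and stop on an object; FORCE is the grip in N (left out, the last holds). Time passes only in rows, so rows that do not move let the fingers close. It gives the time, the measured TCP pose, the force, the opening and the grip force at its end, in the units of the state.
- r.get_obs(): the state, without advancing time (a new reading comes with each control period).
- r.grab_frame(name): name is "scene" or "top"; returns the picture (384x512x3 uint8, blue, green, red); there is no depth.
- r.camera_model(name): a dict with "fx", "fy", "cx", "cy" (pixels), "distortion" ([k1, k2, p1, p2, k3] as OpenCV has them; the pictures are not rectified), "R" (3x3) and "t" (3): a world point X has camera coordinates R X + t. Camera axes: x right, y down, z forward; pixel columns grow to the right and rows downward; lengths in m; the calibration is good to about 2 mm. A picture is of the moment at which its call begins. camera_model takes no time and is no camera call.
- r.hand_in(): hands the job in; it is judged then, once.
The state is a dict: "clock": time; "joints": joint angles; "qvel": joint speeds; "tau": joint torques, N m; "tcp_pos": TCP position; "orientation": TCP orientation; "contact_force": force on the tool from outside, world axes, zero at the start; "moment": the same for the moment, N m; "grip_width": finger opening in m; "gripper_force": force on a finger pad.
Only numpy, scipy, OpenCV 4.12 (cv2) and the standard library are available. Lean on these libraries where they do the work, as an engineer would, in place of code of your own. Each camera call takes 0.05 s, during which the arm holds its last target. There are 200 camera calls.

## Working session

There is one attempt and no reset: what is moved stays moved. The work goes in short steps, Python scripts to look and compute and a shell command to move; the robot and the scene stay as the last step left them, time stands still between calls to the robot, and variables do not carry over. Pictures are saved under pics/ and viewed, at most 10 in all, crops included, and the job is handed in when it is done.

```bash
mkdir -p pics
python3 - <<'E'
from bench import r
import cv2
for n in("scene","top"):
    im=r.grab_frame(n); cv2.imwrite(f"pics/{n}0.png",im)
    c=r.camera_model(n); print(n,c)
o=r.get_obs(); print(o["clock"],o["tcp_pos"],o["orientation"],o["grip_width"],r.grip_point_offset)
E
```

```text
scene {'fx': 346.89028417976186, 'fy': 346.89028417976186, 'cx': 256.90867499673055, 'cy': 191.9337590515721, 'distortion': array([-0.01960751,  0.        ,  0.        ,  0.        ,  0.        ]), 'R': array([[-0.86931759, -0.49377869,  0.02166866],
       [-0.3166779 ,  0.52279266, -0.79145622],
       [ 0.37947599, -0.6948888 , -0.61084166]]), 't': array([0.61643208, 0.34445727, 0.71100462])}
top {'fx': 378.5908702819393, 'fy': 378.5908702819393, 'cx': 252.43167189459103, 'cy': 194.72737866959773, 'distortion': array([-0.05904201,  0.        ,  0.        ,  0.        ,  0.        ]), 'R': array([[ 7.50679798e-02, -9.97178218e-01, -6.32468101e-04],
       [-9.76554463e-01, -7.33870572e-02, -2.02375195e-01],
       [ 2.01757722e-01,  1.58095366e-02, -9.79307858e-01]]), 't': array([-0.02571219,  0.70477204,  1.02853433])}
0.1 [0.18886278 0.64747084 0.21010995] [-4.44295976e-01 -3.10989570e+00  2.54908165e-03] 0.08517033861910725 0.0187
```

View pics/scene0.png

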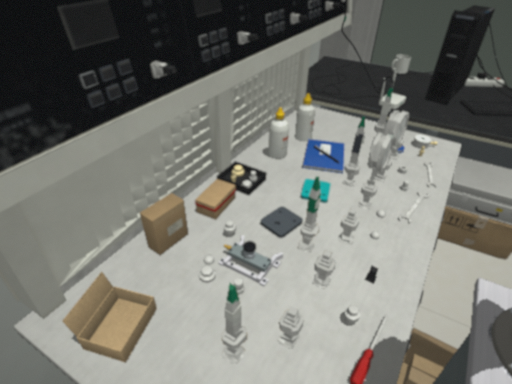

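View pics/top0.png

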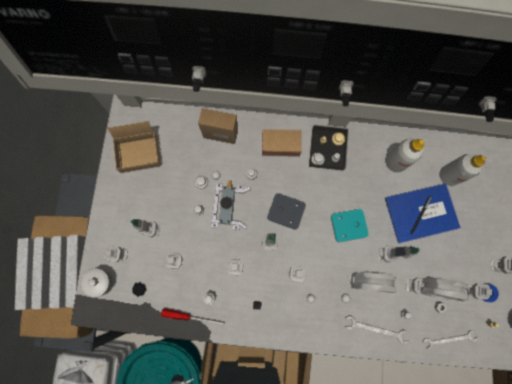

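The top view shows the plate near (287,210) and the stand near (227,204), with its mouth to the right. I'll zoom in on both views.

```bash
cat > h.py <<'E'
import numpy as np,cv2
from bench import r
def ray(n,px):
    c=r.camera_model(n);K=np.array([[c['fx'],0,c['cx']],[0,c['fy'],c['cy']],[0,0,1]])
    u=cv2.undistortPoints(np.array(px,float).reshape(-1,1,2),K,np.array(c['distortion'])).reshape(-1,2)
    d=np.c_[u,np.ones(len(u))]@c['R']; return -c['R'].T@c['t'],d
def plane(n,px,z):
    o,d=ray(n,px); return o+d*((z-o[2])/d[:,2])[:,None]
def proj(n,X):
    c=r.camera_model(n);K=np.array([[c['fx'],0,c['cx']],[0,c['fy'],c['cy']],[0,0,1]])
    return cv2.projectPoints(np.array(X,float).reshape(-1,1,3),cv2.Rodrigues(c['R'])[0],c['t'],K,np.array(c['distortion']))[0].reshape(-1,2)
def tri(p1,p2):
    o1,d1=ray("top",[p1]);o2,d2=ray("scene",[p2]);A=np.c_[d1[0],-d2[0]]
    s=np.linalg.lstsq(A,o2-o1,rcond=None)[0];a=o1+s[0]*d1[0];b=o2+s[1]*d2[0];return (a+b)/2,np.linalg.norm(a-b)
E
python3 - <<'E'
import cv2
t=cv2.imread("pics/top0.png");s=cv2.imread("pics/scene0.png")
a=cv2.resize(t[160:250,185:320],None,fx=5.8,fy=5.8,interpolation=cv2.INTER_CUBIC)
b=cv2.resize(s[195:290,190:315],None,fx=6,fy=6,interpolation=cv2.INTER_CUBIC)
cv2.imwrite("pics/tc.png",a);cv2.imwrite("pics/sc.png",b)
from h import *
print(plane("top",[(287,210),(227,204)],0.014),tri((287,210),(282,220)),plane("top",[(270,240)],.23))
g=t.max(axis=2)
m=(g<85).astype('uint8');m[:180]=0;m[235:]=0;m[:,:262]=0;m[:,310:]=0
c=max(cv2.findContours(m,0,1)[0],key=cv2.contourArea);q=cv2.minAreaRect(c);print(q)
P=plane("top",cv2.boxPoints(q),.014)[:,:2];print(P,P.mean(0),np.linalg.norm(np.diff(P,axis=0),axis=1))
E
```

```text
[[ 0.67727549 -0.08019     0.014     ]
 [ 0.68207343  0.10332     0.014     ]] (array([ 0.67476028, -0.08151632,  0.00851539]), np.float64(0.007062318869246825)) [[ 0.56364764 -0.0261955   0.23      ]]
((286.0249328613281, 210.830322265625), (31.413816452026367, 27.6468505859375), 19.653823852539062)
[[ 0.64645313 -0.02006204]
 [ 0.7289327  -0.04306745]
 [ 0.70279584 -0.13526187]
 [ 0.6210722  -0.1110881 ]] [ 0.67481347 -0.07736987] [0.08562785 0.09582769 0.08522396]
```

View pics/tc.png

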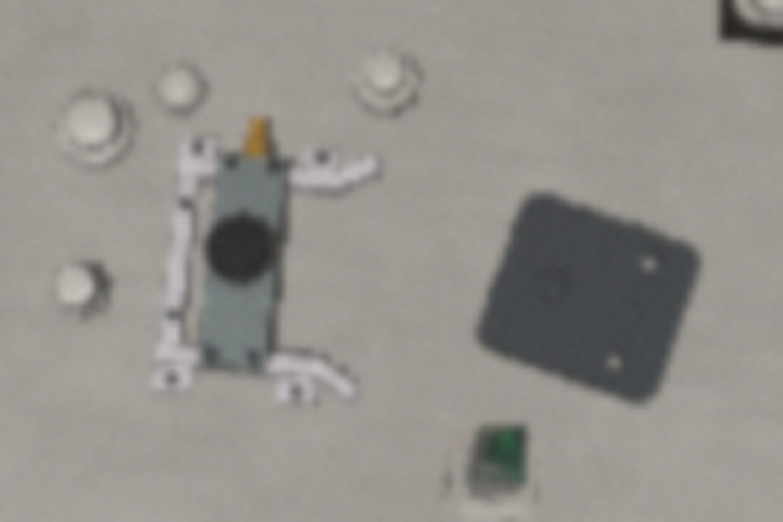

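View pics/sc.png

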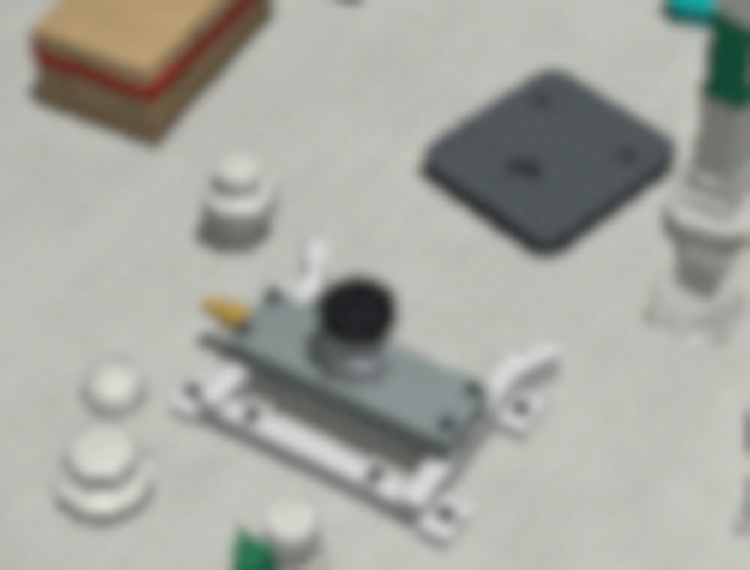

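Both crops agree. The plate's port end faces the stand, which pushes towards about world +y, and the plate is askew clockwise. Next I'll measure the stand from the bridge and knob masks.

Run:
```python
from h import *
t=cv2.imread("pics/top0.png");s=cv2.imread("pics/scene0.png")
def knob(im,x0,x1,y0,y1):
    m=np.zeros(im.shape[:2],'uint8');m[y0:y1,x0:x1]=(im[y0:y1,x0:x1].max(2)<60)
    c=max(cv2.findContours(m,0,1)[0],key=cv2.contourArea);return cv2.fitEllipse(c)
a=knob(t,217,236,194,212);b=knob(s,240,258,238,256);print(a,b)
print("knob tri",tri(a[0],b[0]),"plane",plane("top",[a[0]],.070),plane("scene",[b[0]],.070))
# bridge corners from crop at z=.034
cor=np.array([(215,160),(288,165),(272,368),(200,360)])/5.8+[185,160]
B=plane("top",cor,.034);print(B,B.mean(0))
y=(B[2]+B[3]-B[0]-B[1])[:2];print("yaw stand deg",np.degrees(np.arctan2(y[1],y[0]))-90,np.linalg.norm(y)/2)
cs=np.array([(275,290),(485,385),(455,450),(240,335)])/6+[190,195]
S=plane("scene",cs,.034);print(S)
# plate: scene
print("port/holes top",plane("top",np.array([(553,284),(648,264),(613,363)])/5.8+[185,160],.014))
print("port/holes scene",plane("scene",np.array([(524,166),(540,100),(627,154)])/6+[190,195],.014))
print("tri port",tri(np.array((553,284))/5.8+[185,160],np.array((524,166))/6+[190,195]))
print("tall port",tri((270,240),(317,180)), "union",plane("top",np.array([(387,75)])/5.8+[185,160],.044))
```

```text
((226.1181182861328, 202.50584411621094), (9.304954528808594, 9.971234321594238), 73.7027359008789) ((248.94505310058594, 246.9788818359375), (8.67087459564209, 10.631193161010742), 87.64867401123047)
knob tri (array([0.67690869, 0.10207064, 0.05971651]), np.float64(0.002841406028395078)) plane [[0.67643752 0.1016528  0.07      ]] [[0.67058172 0.1102407  0.07      ]]
[[0.72765743 0.12101323 0.034     ]
 [0.7278436  0.08283308 0.034     ]
 [0.62128565 0.08201972 0.034     ]
 [0.62260158 0.119126   0.034     ]] [0.67484707 0.101248   0.034     ]
yaw stand deg -269.268836367413 0.10581551720486153
[[0.72358623 0.08729142 0.034     ]
 [0.61974362 0.08852119 0.034     ]
 [0.61415242 0.12502498 0.034     ]
 [0.72228668 0.11708088 0.034     ]]
port/holes top [[ 0.67894686 -0.05980894  0.014     ]
 [ 0.69330391 -0.10899003  0.014     ]
 [ 0.63965685 -0.09351779  0.014     ]]
port/holes scene [[ 0.67531079 -0.05914749  0.014     ]
 [ 0.69039716 -0.10647298  0.014     ]
 [ 0.63625943 -0.09248563  0.014     ]]
tri port (array([ 0.67758839, -0.06032676,  0.01260999]), np.float64(0.003275710962403135))
tall port (array([ 0.56619418, -0.02583003,  0.22598052]), np.float64(0.004495177317035157)) union [[0.77734365 0.03484814 0.044     ]]
```

```bash
python3 -m crank '[[0,0,0.19,0,-0.3],[0,0,0.19,0,-0.3],[0,0,0.19,0,-0.3],[0.15,-0.124,0,-0.08,-0.3],[0.15,-0.124,0,-0.08,-0.3],[0.15,-0.124,0,-0.08,-0.3],[0.15,-0.124,0,-0.08,-0.3],[0.15,-0.124,0,-0.08,-0.3]]' 20; python3 -m crank '[[0.15,-0.124,0,-0.08,-0.3],[0.15,-0.124,0,-0.08,-0.3],[0.15,-0.124,0,-0.08,-0.3],[0.15,-0.124,0,-0.08,-0.3],[0.15,-0.124,0,-0.08,-0.3],[0.15,-0.124,0,-0.08,-0.3],[0.15,-0.124,0,-0.08,-0.3],[0,0,0,0,-0.3]]'
```

```text
clock: 0.77
tcp_pos: [0.3401, 0.5224, 0.3247]
orientation: [-0.93, -3.001, 0.001]
contact_force: [-0.2, 0.0, 0.3]
grip_width: 0.0295
gripper_force: 0.0
clock: 1.43
tcp_pos: [0.5555, 0.3414, 0.3247]
orientation: [1.576, 2.711, -0.004]
contact_force: [-0.5, -2.0, -0.3]
grip_width: 0.0302
gripper_force: 0.0
```

```bash
python3 -m crank '[[0.036,-0.193,0,-0.079,-0.3],[0.036,-0.193,0,-0.079,-0.3],[0.036,-0.193,0,-0.079,-0.3],[0.036,-0.193,0,-0.079,-0.3],[0.036,-0.193,0,-0.079,-0.3],[0.036,-0.193,0,-0.079,-0.3],[0.036,-0.193,0,-0.079,-0.3],[0.036,-0.193,0,-0.079,-0.3]]'; python3 -m crank '[[0.036,-0.193,0,-0.079,-0.3],[0.036,-0.193,0,-0.079,-0.3],[0.036,-0.193,0,-0.079,-0.3],[0.036,-0.193,0,-0.079,-0.3],[0.036,-0.193,0,-0.079,-0.3],[0,0,0,0,-0.3],[0,0,0,0,-0.3]]'
```

```text
clock: 2.1
tcp_pos: [0.6062, 0.04, 0.3248]
orientation: [-2.183, -2.259, 0.0]
contact_force: [1.1, -0.7, -0.3]
grip_width: 0.0297
gripper_force: 0.0
clock: 2.68
tcp_pos: [0.6418, -0.1546, 0.3245]
orientation: [2.508, 1.891, -0.003]
contact_force: [-0.4, 0.3, -0.4]
grip_width: 0.0296
gripper_force: 0.0
```

```bash
python3 -m crank '[[0.035,-0.04,-0.18,0,-0.3],[0,0,-0.19,0,-0.3],[0,0,-0.19,0,-0.3],[0,0,-0.19,0,-0.3],[0,0,-0.19,0,-0.3],[0,0,-0.19,0,-0.3],[0,0,-0.18,0,-0.3],[0,0,-0.1,0,-0.3]]'; python3 -m crank '[[0,0,-0.05,0,-0.3],[0,0,-0.05,0,-0.3],[0,0,-0.03,0,-0.3],[0,0,0,0,-0.3]]'
python3 - <<'E'
from h import *
cv2.imwrite("pics/s1.png",cv2.resize(r.grab_frame("scene")[170:290,190:350],None,fx=5,fy=5,interpolation=2))
E
```

```text
clock: 3.35
tcp_pos: [0.6472, -0.1556, 0.0382]
orientation: [-2.496, -1.899, 0.005]
contact_force: [-0.2, 0.2, -0.1]
grip_width: 0.0299
gripper_force: 0.0
clock: 3.68
tcp_pos: [0.6498, -0.1587, 0.0169]
orientation: [-2.503, -1.899, -0.0]
contact_force: [-0.4, 0.5, 0.6]
grip_width: 0.0297
gripper_force: 0.0
```

View pics/s1.png

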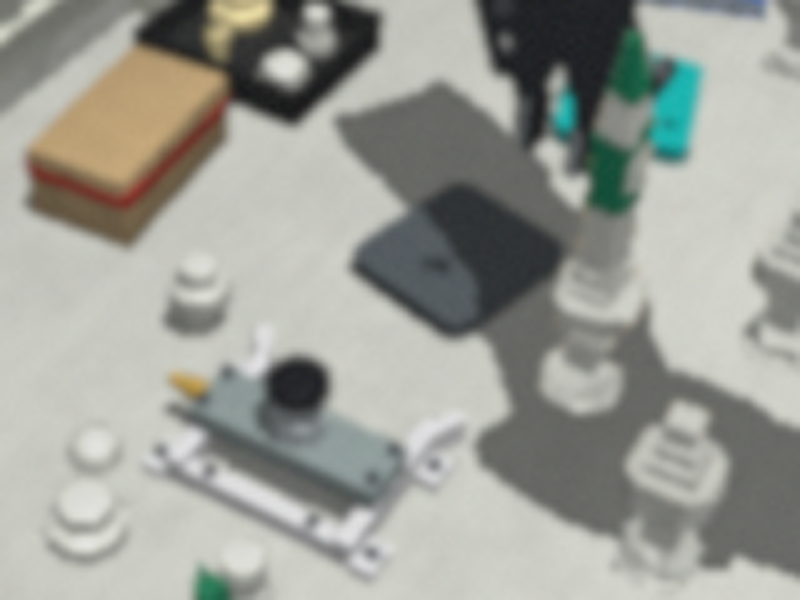

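The fingers stand behind the plate's hole end, about 20 mm clear. I'll lower and make contact.

```bash
python3 -m crank '[[0,0,-0.03,0,-0.3],[0,0,-0.03,0,-0.3],[0,0,0,0,-0.3],[0,0,0,0,-0.3]]'; python3 -m crank '[[0.007,0.025,0,0,-0.3],[0.007,0.025,0,0,-0.3],[0.007,0.025,0,0,-0.3],[0.003,0.01,0,0,-0.3],[0,0,0,0,-0.3]]';python3 -m crank '[[0.003,0.01,0,0,-0.3],[0.003,0.01,0,0,-0.3],[0.003,0.01,0,0,-0.3],[0,0,0,0,-0.3]]'
```

```text
clock: 4.07
tcp_pos: [0.6495, -0.1593, 0.0049]
orientation: [-2.503, -1.898, 0.0]
contact_force: [0.6, -0.1, 0.2]
grip_width: 0.0302
gripper_force: 0.0
clock: 4.48
tcp_pos: [0.6549, -0.1408, 0.005]
orientation: [-2.502, -1.9, -0.001]
contact_force: [-0.0, 0.6, 0.5]
grip_width: 0.0297
gripper_force: 0.0
clock: 4.82
tcp_pos: [0.6564, -0.1358, 0.005]
orientation: [-2.503, -1.898, -0.0]
contact_force: [0.9, 0.1, 0.0]
grip_width: 0.0297
gripper_force: 0.0
```

```bash
python3 -m crank '[[0.003,0.01,0,0,-0.3],[0.003,0.01,0,0,-0.3],[0,0,0,0,-0.3]]';python3 -m crank '[[0.003,0.01,0,0,-0.3],[0.003,0.01,0,0,-0.3],[0.003,0.01,0,0,-0.3],[0,0,0,0,-0.3]]'
python3 - <<'E'
from h import *
cv2.imwrite("pics/t2.png",cv2.resize(r.grab_frame("top")[160:250,185:320],None,fx=5.8,fy=5.8,interpolation=2))
E
```

```text
clock: 5.07
tcp_pos: [0.6576, -0.1317, 0.005]
orientation: [-2.503, -1.898, -0.0]
contact_force: [1.0, -0.5, 0.2]
grip_width: 0.0297
gripper_force: 0.0
clock: 5.4
tcp_pos: [0.6594, -0.1256, 0.0049]
orientation: [-2.503, -1.898, -0.001]
contact_force: [0.1, -0.6, -0.6]
grip_width: 0.03
gripper_force: 0.0
```

View pics/t2.png

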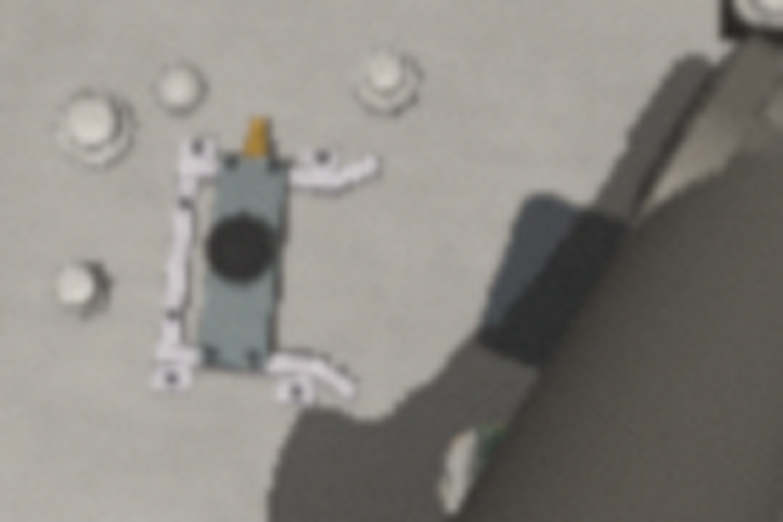

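The front edge of the plate hasn't moved in the top view yet. I'll track its lit left corner in the scene view as I advance.

```bash
cat > tr.py <<'E'
from h import *
import sys
def corner(im):
    g=im[195:260,225:320].max(2).astype(float)   # plate's dark pixels, stand excluded by row/col
    m=(g<105).astype('uint8'); m[38:,:33]=0
    c=[k for k in cv2.findContours(m,0,1)[0] if cv2.contourArea(k)>60]
    k=np.vstack(c)[:,0,:]
    l=k[k[:,0].argmin()];b=k[(k[:,1]-.0*k[:,0]).argmax()]
    return l+[225,195]
if __name__=="__main__":
    im=r.grab_frame("scene");cv2.imwrite(f"pics/s_{sys.argv[1]}.png",im)
    print(corner(im))
    a=cv2.imread("pics/scene0.png");print("ref",corner(a))
E
python3 tr.py a; python3 -m crank '[[0.003,0.01,0,0,-0.3],[0.006,0.02,0,0,-0.3],[0.006,0.02,0,0,-0.3],[0,0,0,0,-0.3]]'; python3 tr.py b
```

```text
[252 200]
ref [261 221]
clock: 5.83
tcp_pos: [0.6627, -0.1146, 0.0049]
orientation: [-2.502, -1.899, -0.001]
contact_force: [-0.5, 0.8, 0.1]
grip_width: 0.0301
gripper_force: 0.0
[250 201]
ref [261 221]
```

Run:
```python
import cv2,numpy as np
f=lambda n:cv2.resize(cv2.imread(n)[190:290,220:318],(390,398),interpolation=2)
cv2.imwrite("pics/v7.png",np.hstack([f("pics/scene0.png"),f("pics/s_b.png")]))
```

```text
(no output)
```

View pics/v7.png

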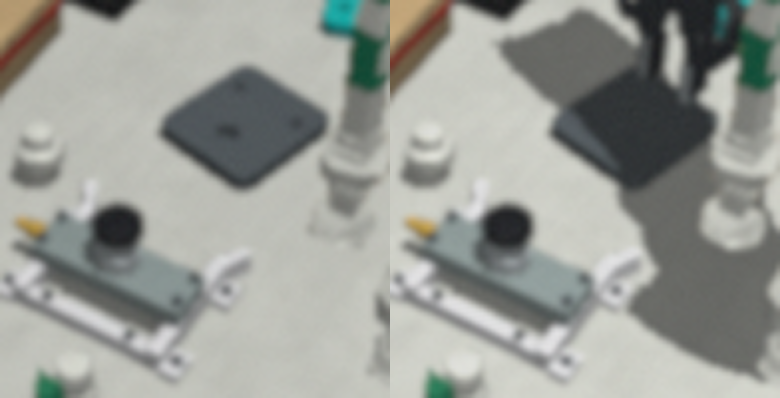

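The plate hasn't moved and the fingertips are over its rear edge, so part-open tips sit higher than the TCP. I'll back off and find the bench height by touch.

```bash
python3 -m crank '[[0,0,0.03,0,-0.3],[-0.02,-0.07,0,0,-0.3],[-0.02,-0.07,0,0,-0.3],[-0.015,-0.05,0,0,-0.3],[0,0,-0.03,0,-0.3],[0,0,-0.01,0,-0.3],[0,0,0,0,-0.3]]'; for i in 1 2 ; do python3 -m crank '[[0,0,-0.005,0,-0.3],[0,0,-0.005,0,-0.3],[0,0,0,0,-0.3]]' | sed -n '2p;4p'; done
```

```text
clock: 6.47
tcp_pos: [0.6504, -0.1541, 0.0019]
orientation: [-2.503, -1.896, 0.001]
contact_force: [0.2, 0.9, 1.4]
grip_width: 0.0299
gripper_force: 0.0
tcp_pos: [0.6513, -0.1535, 0.0007]
contact_force: [0.5, 0.5, 0.4]
tcp_pos: [0.6511, -0.1542, -0.0012]
contact_force: [-0.1, -0.2, -0.6]
```

```bash
for i in 1 2 ; do python3 -m crank '[[0,0,-0.005,0,-0.3],[0,0,-0.005,0,-0.3],[0,0,0,0,-0.3]]' | sed -n '2p;4p'; done
```

```text
tcp_pos: [0.6511, -0.1544, -0.0032]
contact_force: [-0.6, 0.1, 0.1]
tcp_pos: [0.6511, -0.1543, -0.0052]
contact_force: [0.6, -0.4, 0.7]
```

```bash
for i in 1 2 ; do python3 -m crank '[[0,0,-0.005,0,-0.3],[0,0,-0.005,0,-0.3],[0,0,0,0,-0.3]]' | sed -n '2p;4p'; done
```

```text
tcp_pos: [0.6511, -0.1544, -0.0072]
contact_force: [-0.1, 0.3, 0.6]
tcp_pos: [0.651, -0.1543, -0.0092]
contact_force: [-0.4, -0.4, 0.3]
```

```bash
python3 -m crank '[[0,0,0.005,0,-0.3],[0.007,0.025,0,0,-0.3],[0.007,0.025,0,0,-0.3],[0.003,0.01,0,0,-0.3],[0,0,0,0,-0.3]]'| sed -n '2p;4p'; for i in 1 2 3 4 5; do python3 -m crank '[[0.003,0.01,0,0,-0.3],[0.003,0.01,0,0,-0.3]]' | sed -n '2p;4p'; done
```

```text
tcp_pos: [0.6551, -0.1407, -0.0081]
contact_force: [-0.1, -0.2, 0.6]
tcp_pos: [0.6558, -0.1385, -0.008]
contact_force: [0.6, 0.2, -0.4]
tcp_pos: [0.6568, -0.1351, -0.0079]
contact_force: [-1.2, -2.9, 0.5]
tcp_pos: [0.658, -0.1313, -0.0079]
contact_force: [-0.1, -2.8, 0.7]
tcp_pos: [0.6594, -0.1267, -0.0079]
contact_force: [-0.9, -2.3, 0.5]
tcp_pos: [0.6606, -0.1224, -0.008]
contact_force: [-0.4, -1.9, 0.7]
```

Contact came at the predicted place. Now I'll push while turning the plate square.

```bash
for i in 1; do python3 -m crank '[[0.004,0.015,0,0.023,-0.3],[0.004,0.015,0,0.023,-0.3],[0.004,0.015,0,0.023,-0.3],[0.004,0.015,0,0.023,-0.3],[0.004,0.015,0,0.023,-0.3],[0.004,0.015,0,0.023,-0.3],[0.004,0.015,0,0.023,-0.3],[0.004,0.015,0,0.023,-0.3]]'; python3 -m crank '[[0.004,0.015,0,0.023,-0.3],[0.004,0.015,0,0.023,-0.3],[0.004,0.015,0,0.023,-0.3],[0.004,0.015,0,0.023,-0.3],[0.004,0.015,0,0.023,-0.3],[0.004,0.015,0,0.023,-0.3],[0.004,0.015,0,0.023,-0.3],[0.004,0.015,0,0.023,-0.3]]'; done; python3 tr.py c
python3 - <<'E'
import cv2,numpy as np
from h import *
t=r.grab_frame("top")
f=lambda n:cv2.resize(n,(390,398),interpolation=2)
cv2.imwrite("pics/v8.png",np.hstack([f(t[160:255,200:293]),f(cv2.imread("pics/s_c.png")[190:290,220:318])]))
E
```

```text
clock: 9.88
tcp_pos: [0.6672, -0.0981, -0.0079]
orientation: [2.358, 2.076, 0.0]
contact_force: [-0.1, -3.8, -0.0]
grip_width: 0.0297
gripper_force: 1.2
clock: 10.55
tcp_pos: [0.6735, -0.0741, -0.008]
orientation: [2.202, 2.24, 0.0]
contact_force: [-0.2, -2.9, 1.1]
grip_width: 0.0297
gripper_force: 1.3
[246 209]
ref [261 221]
```

View pics/v8.png

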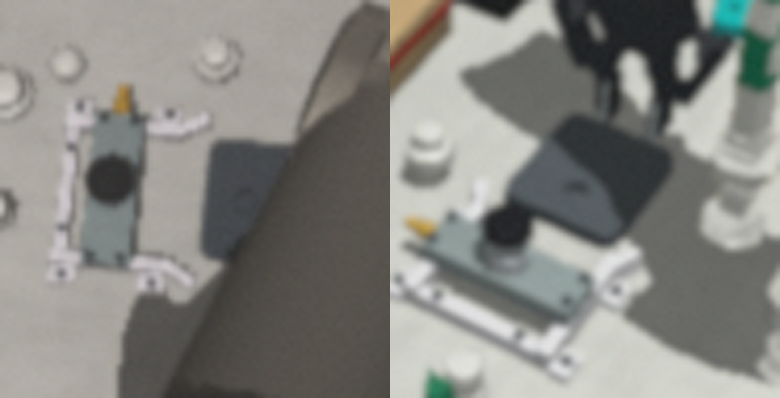

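The plate is square and centred between the lead-in tips (rows 145–255 against 118–280). I'll push on straight.

```bash
python3 -m crank '[[0.001,0.02,0,0,-0.3],[0.001,0.02,0,0,-0.3],[0.001,0.02,0,0,-0.3],[0.001,0.02,0,0,-0.3],[0,0.02,0,0,-0.3],[0,0.02,0,0,-0.3],[0,0.02,0,0,-0.3],[0,0.02,0,0,-0.3]]'; python3 -m crank '[[0,0.02,0,0,-0.3],[0,0.02,0,0,-0.3],[0,0.02,0,0,-0.3],[0,0.02,0,0,-0.3],[0,0.02,0,0,-0.3],[0,0.02,0,0,-0.3]]'; python3 -m crank '[[0,0.02,0,0,-0.3],[0,0.02,0,0,-0.3],[0,0.02,0,0,-0.3],[0,0.02,0,0,-0.3]]'
```

```text
clock: 11.32
tcp_pos: [0.6741, -0.042, -0.008]
orientation: [-2.204, -2.239, 0.0]
contact_force: [-1.0, -4.0, 1.8]
grip_width: 0.03
gripper_force: 1.7
clock: 11.82
tcp_pos: [0.6742, -0.018, -0.008]
orientation: [-2.204, -2.238, 0.0]
contact_force: [0.3, -3.3, 1.8]
grip_width: 0.0297
gripper_force: 1.8
clock: 12.15
tcp_pos: [0.6741, -0.002, -0.008]
orientation: [-2.204, -2.238, 0.0]
contact_force: [-0.1, -3.8, 1.5]
grip_width: 0.0299
gripper_force: 1.8
```

Expected end is at y ≈ 0.021; I'll go on slowly, stopping when the force rises.

```bash
python3 -m crank '[[0,0.02,0,0,-0.3],[0,0.02,0,0,-0.3],[0,0.02,0,0,-0.3],[0,0.01,0,0,-0.3]]'| sed -n '2p;4p'; for i in 1 2 3; do python3 -m crank '[[0,0.005,0,0,-0.3],[0,0.005,0,0,-0.3]]' | sed -n '2p;4p'; done
```

```text
tcp_pos: [0.6743, 0.0125, -0.008]
contact_force: [-0.4, -3.4, 1.6]
tcp_pos: [0.6742, 0.0137, -0.008]
contact_force: [0.5, -4.5, 1.3]
tcp_pos: [0.6742, 0.0154, -0.008]
contact_force: [-0.3, -3.0, 1.6]
tcp_pos: [0.6742, 0.0175, -0.008]
contact_force: [0.8, -4.0, 2.0]
```

```bash
for i in 1 2 3; do python3 -m crank '[[0,0.005,0,0,-0.3],[0,0.005,0,0,-0.3]]' | sed -n '2p;4p'; done
```

```text
tcp_pos: [0.6742, 0.0196, -0.008]
contact_force: [-0.9, -4.3, 1.6]
tcp_pos: [0.6742, 0.0217, -0.008]
contact_force: [0.5, -4.4, 1.5]
tcp_pos: [0.6742, 0.0226, -0.008]
contact_force: [0.3, -7.3, 1.4]
```

Force is rising at 0.0226, right where the stop should be. I'll press a bit more to confirm.

```bash
for i in 1 2 3; do python3 -m crank '[[0,0.005,0,0,-0.3],[0,0,0,0,-0.3],[0,0,0,0,-0.3]]' | sed -n '2p;4p'; done
```

```text
tcp_pos: [0.6741, 0.0226, -0.0079]
contact_force: [-0.3, -7.3, 2.5]
tcp_pos: [0.674, 0.0227, -0.0079]
contact_force: [-0.7, -8.5, 1.5]
tcp_pos: [0.6739, 0.0227, -0.0079]
contact_force: [-0.3, -10.8, 1.2]
```

```bash
python3 -m crank '[[0,0.005,0,0,-0.3],[0,0.005,0,0,-0.3],[0,0.005,0,0,-0.3],[0,0,0,0,-0.3],[0,0,0,0,-0.3],[0,0,0,0,-0.3]]' | sed -n '2p;4p'; python3 -m crank '[[0,-0.03,0,0,-0.3],[0,-0.1,0,0,-0.3],[0,-0.1,0,0,-0.3],[0,-0.1,0.05,0,-0.3],[0,0,0.19,0,-0.3],[0,0,0.19,0,-0.3],[0,0,0.19,0,-0.3],[0,0,0.1,0,-0.7]]';python3 -m crank '[[0,0,0,0,-1],[0,0,0,0,-1],[0,0,0,0,-1],[0,0,0,0,-1]]'
python3 tr.py d
python3 - <<'E'
import cv2
cv2.imwrite("pics/v9.png",cv2.resize(cv2.imread("pics/s_d.png")[195:285,200:310],None,fx=6,fy=6,interpolation=2))
E
```

```text
tcp_pos: [0.6737, 0.023, -0.0079]
contact_force: [-0.5, -14.7, 1.7]
clock: 15.4
tcp_pos: [0.676, -0.0347, 0.1404]
orientation: [2.202, 2.239, 0.008]
contact_force: [0.9, -0.7, 0.1]
grip_width: 0.0192
gripper_force: 0.0
clock: 15.73
tcp_pos: [0.673, -0.0352, 0.1341]
orientation: [-2.201, -2.238, 0.003]
contact_force: [0.3, 0.0, -0.2]
grip_width: -0.0001
gripper_force: 0.0
[258 244]
ref [261 221]
```

View pics/v9.png

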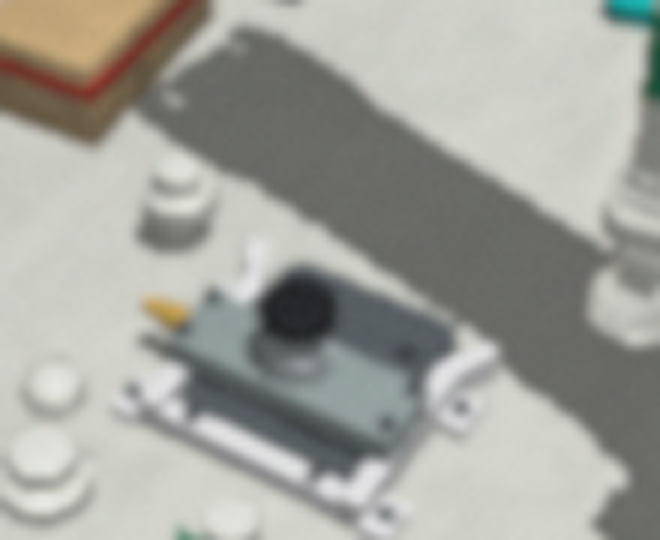

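The plate is under the bridge and flush against the end stop, between the rails. Now I'll press the knob.

```bash
python3 -m crank '[[0.012,0.17,0,0,-1],[0,0.17,0,0,-1],[0,0.17,0,0,-1],[0,0.175,0,0,-1],[0,0,-0.13,0,-1],[0,0,-0.13,0,-1],[0,0,0,0,-1],[0,0,0,0,-1]]' ; for i in 1 2 3; do python3 -m crank '[[0,0,-0.01,0,-1],[0,0,-0.01,0,-1],[0,0,0,0,-1]]' | sed -n '2p;4p'; done
```

```text
clock: 16.45
tcp_pos: [0.6748, 0.1002, 0.0819]
orientation: [-2.203, -2.236, 0.007]
contact_force: [0.6, -0.0, 0.6]
grip_width: 0.0001
gripper_force: 0.0
tcp_pos: [0.6773, 0.1001, 0.081]
contact_force: [-0.4, 0.0, -0.7]
tcp_pos: [0.6765, 0.1006, 0.076]
contact_force: [0.3, 0.1, -0.6]
tcp_pos: [0.6763, 0.1007, 0.0715]
contact_force: [-0.3, 0.5, -0.2]
```

```bash
for i in 1 2 3 4; do python3 -m crank '[[0,0,-0.005,0,-1],[0,0,-0.005,0,-1],[0,0,0,0,-1]]' | sed -n '2p;4p'; done
```

```text
tcp_pos: [0.6765, 0.1006, 0.0697]
contact_force: [0.6, -0.1, -0.3]
tcp_pos: [0.6765, 0.1006, 0.0678]
contact_force: [0.2, 0.3, 0.1]
tcp_pos: [0.6765, 0.1006, 0.0658]
contact_force: [-0.7, -0.5, 0.4]
tcp_pos: [0.6765, 0.1006, 0.0638]
contact_force: [-0.1, 0.7, -0.3]
```

```bash
for i in 1 2 3 ; do python3 -m crank '[[0,0,-0.005,0,-1],[0,0,-0.005,0,-1],[0,0,0,0,-1]]' | sed -n '2p;4p'; done
python3 - <<'E'
from h import *
o=r.get_obs();print(o["tcp_pos"],proj("scene",[o["tcp_pos"]]))
cv2.imwrite("pics/v10.png",cv2.resize(r.grab_frame("scene")[170:285,190:310],None,fx=5,fy=5,interpolation=2))
E
```

```text
tcp_pos: [0.6764, 0.1006, 0.0618]
contact_force: [0.4, -0.3, 0.4]
tcp_pos: [0.6764, 0.1006, 0.0598]
contact_force: [0.1, 0.1, 0.4]
tcp_pos: [0.6764, 0.1006, 0.0578]
contact_force: [-0.7, -1.0, -0.6]
[0.676444   0.10061464 0.0577614 ] [[248.85189122 247.057339  ]]
```

View pics/v10.png

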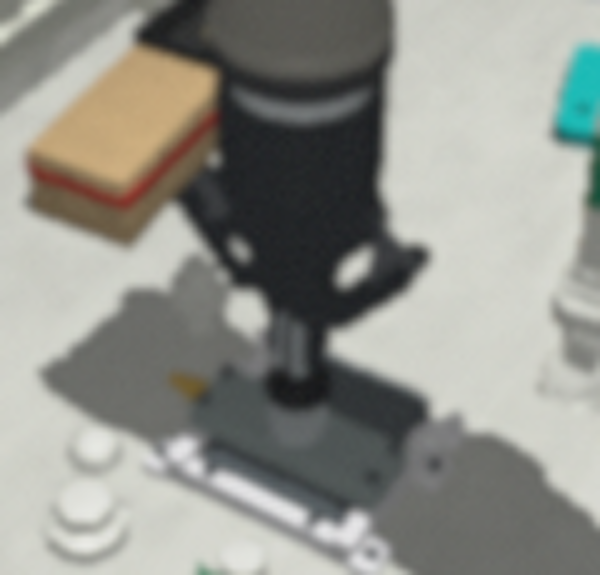

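The knob still looks up, since its lower edge hasn't moved, and the tips are just above it. The real tips must sit about 15 mm higher than the reported TCP, which fits the earlier touch. I'll continue down, watching force.

```bash
for i in 1 2 3 4; do python3 -m crank '[[0,0,-0.005,0,-1],[0,0,-0.005,0,-1]]' | sed -n '2p;4p'; done
```

```text
tcp_pos: [0.6767, 0.1006, 0.056]
contact_force: [-0.2, -0.4, -0.1]
tcp_pos: [0.6766, 0.1006, 0.0539]
contact_force: [0.8, 0.8, 0.1]
tcp_pos: [0.6766, 0.1006, 0.0521]
contact_force: [-0.9, 0.1, 3.3]
tcp_pos: [0.6767, 0.1006, 0.0502]
contact_force: [-1.2, -0.9, 3.9]
```

Contact with about 4 N of friction began near z = 0.0525, so full travel should end near 0.0405.

```bash
for i in 1 2 3 4 5; do python3 -m crank '[[0,0,-0.005,0,-1],[0,0,-0.005,0,-1]]' | sed -n '2p;4p'; done
```

```text
tcp_pos: [0.6767, 0.1006, 0.0481]
contact_force: [-1.3, 0.2, 3.5]
tcp_pos: [0.6766, 0.1006, 0.046]
contact_force: [-0.5, 0.3, 3.6]
tcp_pos: [0.6766, 0.1006, 0.0439]
contact_force: [-1.2, -0.0, 3.8]
tcp_pos: [0.6767, 0.1006, 0.0419]
contact_force: [-1.2, 0.4, 3.6]
tcp_pos: [0.6768, 0.1007, 0.0404]
contact_force: [-5.7, 0.2, 14.6]
```

```bash
python3 -m crank '[[0,0,-0.005,0,-1],[0,0,0,0,-1],[0,0,0,0,-1],[0,0,0,0,-1]]' | sed -n '2p;4p'; python3 -m crank '[[0,0,0.02,0,-1],[0,0,0.1,0,-1],[0,0,0.19,0,-1],[0,0,0.19,0,-1],[0,0,0.19,0,-1],[0,0,0.19,0,-1],[0,0,0,0,-1],[0,0,0,0,-1]]'
python3 - <<'E'
from h import *
s=r.grab_frame("scene");s0=cv2.imread("pics/scene0.png")
for im in(s0,s):
    m=np.zeros(im.shape[:2],'uint8');m[236:262,238:260]=(im[236:262,238:260].max(2)<55)
    c=max(cv2.findContours(m,0,1)[0],key=cv2.contourArea);print(cv2.fitEllipse(c),cv2.boundingRect(c))
E
```

```text
tcp_pos: [0.6768, 0.1006, 0.0404]
contact_force: [-5.5, -0.2, 14.2]
clock: 21.5
tcp_pos: [0.6782, 0.1006, 0.2176]
orientation: [2.202, 2.236, 0.007]
contact_force: [-1.1, 0.1, -0.2]
grip_width: -0.0001
gripper_force: 0.0
((248.78570556640625, 246.8684539794922), (8.483404159545898, 10.219084739685059), 85.1312484741211) (244, 243, 11, 9)
((250.5036163330078, 247.84063720703125), (11.76606559753418, 15.584061622619629), 70.75088500976562) (243, 241, 17, 14)
```

```bash
python3 -m crank '[[0,0,0.19,0,-1],[0,0,0.19,0,-1],[0,-0.19,0.05,0,-1],[0,-0.19,0,0,-1],[0,-0.19,0,0,-1],[0,-0.19,0,0,-1],[0,-0.19,0,0,-1],[0,-0.19,0,0,-1]]' | sed -n '2p;4p'; python3 -m crank '[[0,-0.19,0,0,-1],[0,-0.19,0,0,-1],[0,0,0,0,-1],[0,0,0,0,-1]]' | sed -n '2p;4p'
python3 - <<'E'
from h import *
s=r.grab_frame("scene");s0=cv2.imread("pics/scene0.png")
for im in(s0,s):
    m=np.zeros(im.shape[:2],'uint8');m[236:262,238:260]=(im[236:262,238:260].max(2)<55)
    c=max(cv2.findContours(m,0,1)[0],key=cv2.contourArea);print(cv2.fitEllipse(c)[:2])
print("expected shift",np.diff(proj("scene",[(.676,.102,.073),(.676,.102,.061)]),axis=0))
t=r.grab_frame("top");cv2.imwrite("pics/tend.png",t)
px=proj("top",[(.675,.032,.014),(.675,.052,.014)]);print(px)
print(t[204:212,238:256].max(2))
E
```

```text
tcp_pos: [0.6756, -0.1286, 0.2984]
contact_force: [0.8, -0.3, -0.8]
tcp_pos: [0.6747, -0.2071, 0.2985]
contact_force: [-0.0, 0.6, -0.1]
((248.78570556640625, 246.8684539794922), (8.483404159545898, 10.219084739685059))
((249.09095764160156, 249.7166290283203), (8.999899864196777, 10.721222877502441))
expected shift [[-0.03497646  3.39162872]]
[[250.14360784 208.01423628]
 [243.58978249 207.52788167]]
[[ 88  85  85  83  84  85  85  86  85  83  85  88 112 162 177 177 178 176]
 [ 84  85  84  84  83  83  84  87  85  85  85  86 111 160 176 177 177 175]
 [ 86  82  82  83  84  85  85  86  85  85  86  89 117 162 177 177 174 175]
 [ 84  85  85  82  84  84  85  88  86  85  86  95 130 169 178 178 174 173]
 [ 84  83  85  82  84  83  84  85  83  86  88  98 138 168 178 177 176 176]
 [ 85  85  83  85  83  84  85  85  84  87  86  99 139 169 176 178 177 175]
 [ 86  86  86  83  85  85  85  84  85  85  87 101 145 170 175 175 173 174]
 [ 86  84  85  85  82  82  84  84  83  84  90 108 154 172 176 173 175 174]]
```

The knob has dropped about 2.9 px (3.4 px expected), in line with the 12 mm of travel felt. The plate's rear edge is at column 250, as predicted for fully home.

```bash
python3 -c "
from bench import r
print(r.hand_in())"
```

```text
the job is handed in; nothing more can be done
None
```

The job is handed in: the plate is fully home against the end stop, the probe is pressed down (about 12 mm of travel felt before it bottomed), and the arm is clear of everything; no verdict came back.

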